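Snap the stop button's palm head onto its stem and hold it down

ROBOT

A 7-joint arm with a two-finger parallel gripper is mounted at the origin on a cart in front of the work surface, level with it; the furniture and walls round the work are solid. World frame = base frame: x ahead of the robot, y to its left, z up, the work surface at z = 0. Lengths are in m, angles in rad, forces in N, time in s.
With the tool pointing down it reaches from about 0.4 to 0.85 m from the base axis. Payload 10.4 kg.
Tool frame: the origin (TCP) lies midway between the tips of the shut fingers; the grasp point (between the pads) lies 19 mm behind it; z points along the fingers, y is the line along which they close (so a half turn about z gives the same grasp; the last joint's range is limited). The gripper opens to 87 mm and grips with 3 to 60 N. Pads are 19 mm wide; open, the fingers measure 117 mm over their backs; the gripper's body (75 mm by 190 mm) begins 51 mm behind the grasp point.
Start: joints at [-1.183, 0.332, -0.065, 1.46, 0.022, 1.35, -0.088], TCP at [0.25, 0.573, 0.223] pointing down, gripper open.
Joint ranges: [-2.6, 2.6], [-0.5, 2.12], [-1.47, 1.34], [0.16, 2.42], [-1.27, 4.41], [0.06, 2.06], [-2.6, 2.6]. Speed limits (rad/s): [2.22, 2.22, 2.79, 2.79, 3.14, 3.14, 3.14].

INTERFACE

Orientations are given as a unit quaternion [x, y, z, w].
In Python, from bench import sensors, eyes, order gives the robot as it stands.
- The arm moves only by the tool arm_command, never from a script. Its argument "steps" is a list of rows, each an object with "rot": the turn, a rotation vector about the world's x, y, z in degrees, a list of three; "slide": the shift along the world's x, y, z in m, a list of three; "grip": the opening, from 0 (shut) to 1 (fully open). A call has exactly 8 rows; each row shifts and turns the commanded pose from where the row before left it; what a row does not reach is not made up. A row lasts 1/8 s, in which the tool goes at most 62.5 mm and 10.7 degrees, less where a joint would pass 70% of its speed; a pose out of reach is approached as far as the arm can. A call with a gripper value outside its range is refused whole. The fingers move at their own pace and stop on an object; "newtons" is the grip in N (left out, the last holds). Time passes only in rows, so rows that do not move let the fingers close, or fill a call up. It gives the time, the measured TCP pose, the force, the opening and the grip force at its end, in the units of the state.
- sensors.read_state(): the state, without advancing time (a new reading comes with each control period).
- eyes.camera(name): name is "side" or "top"; returns a dict with "pixels" (420x560x3 uint8, red, green, blue), "intrinsics" (3x3 intrinsics, pixels), "pose" (4x4, takes a point from camera to world coordinates). Camera axes: x right, y down, z forward; pixel columns grow to the right and rows downward; lengths in m; the calibration is good to about 2 mm. A picture is of the moment at which its call begins. There is no depth.
- order.close_job(): hands the job in; it is judged then, once.
Trained networks look in a picture, given as the dict that the camera call returned (one of the last four; its "shot" number tells which), for a name from the list of things; names that differ only in an ending like _2 or _b are one class to them, and where a whole thing is asked for, a point or a joint stands for the part that bears it (a point fixed in the world has none). Each returns a list of dicts, best first, with "conf" (0 to 1); they miss things now and then, are a little off and sometimes report something else, mostly with a low value. They report only what shows in the picture. A call takes as long as a camera call. They do not tell look-alikes from the thing itself.
- eyes.look_for(name, picture): "bbox" ([left, top, right, bottom] in pixels, round what is visible of it).
The state is a dict: "time": time; "joint_positions": joint angles; "joint_vel": joint speeds; "joint_torque": joint torques, N m; "ee_pos": TCP position; "eef_rot": TCP orientation; "ft_force": force on the tool from outside, world axes, zero at the start; "torque": the same for the moment, N m; "width": finger opening in m; "grip_force": force on a finger pad.
Only numpy, scipy, OpenCV 4.12 (cv2) and the standard library are available. Lean on these libraries where they do the work, as an engineer would, in place of code of your own. Each camera call takes 0.05 s, during which the arm holds its last target. There are 200 camera calls.

TASK

The stop button of the two-button control station has lost its head. Pick up the red palm head, lower it between the two steel guard bars onto the bare white stem and press it straight down until it clicks on; the force drops as it clicks, so keep pressing and finish while still holding the stop button fully down, so that I can check its contact on the meter. Do not press the green button, and leave the spare yellow and black heads and the other things where they lie.

Things in the scene. Friction and masses are not known exactly. Their poses are not given: they have to be found in the camera images.
- red_head: Loose red mushroom-shaped palm head, 45 g, round (yaw meaningless), standing upright. Origin: centre of its underside. Domed head 40 mm across; its upright rim (grip 40 mm) is 20 to 29 mm above the origin, the dome's top at 35.5 mm. Below it a black hollow skirt, 26 mm across, 18 mm long and deep, with a rounded inner snap lip of 16 mm bore 2.5 mm above the origin.
- yellow_head: Loose yellow spare palm head, same shape and size as the red one (origin likewise). To be left alone.
- black_head: Loose black spare palm head, same shape and size as the red one (origin likewise). To be left alone.
- station: Control station, an immovable box 80 mm (its x) by 160 mm (y) by 55 mm, pale lid. Origin: centre of its underside. Bare stop stem 40 mm from the centre toward -y, green button 40 mm toward +y, each in a dark bezel 30 mm across, 8 mm high. Two steel guard bars flank the stem: see guard_gap.
- guard_gap (a point): Point on the stem's axis level with the guard bars' upper side, 39 mm above the lid; axes as the station's. The bars (6 mm round, 66 mm long) run along the station's x axis, 31 mm to the +y and -y sides of the stem: 56 mm free between them. So fingers have room only when they close along the station's x axis (within about 25 degrees).
- stop_seat (a point): Point on the stem's axis (moves with it) where the red head's origin lies once clicked on; 70 mm above the desk with the stem up. Four sprung steel beads 6.5 mm above it stand out to 20 mm across. The head's lip meets them with its origin 8 mm above this point and passes at 4 to 6 mm above, at a push of about 10 to 20 N; then the force drops and the head jumps home.
- stem_top (a point): Top of the white stop stem, 18 mm above stop_seat; touches the ceiling inside the head when that is home. The stem is an upright pin 14.4 mm across that tapers over its uppermost 8 mm to 8 mm across.
- stop_stem (a joint): How far the stop stem is pressed down, m: 0 up (spring 2.8 N) to 0.006 fully down (spring 7 N). It goes down under the press before the head clicks on, and comes part of the way up again at the click.
- green_button (a joint): How far the green start button is pressed down, m: 0 up, 0.004 fully down. To be left alone.
- multimeter: Handheld multimeter, 140 x 67 x 44 mm, lying on the desk beyond the station. Origin: centre of its underside. To be left alone.
- screwdriver: Screwdriver with red handle, 170 mm long, 23 mm wide, 20 mm high, lying on the desk. Origin: centre of its underside. To be left alone.
- cutters: Flush cutters with blue grips, 123 x 53 x 13 mm, lying on the desk. Origin: centre of its underside. To be left alone.
Mind the look-alikes: they are no part of the job. Of the things that look like the red_head, the smaller one is meant.

How it is judged:
By the outcome, as a careful person would: the job done as asked, in the order asked, and still so for the second after the job is handed in, while the arm keeps its last pose, push and grip.
It also fails if it takes over 54 s, if anything falls off the work surface, if the arm or the gripper's body presses on something with over 40 N, if the wrist force passes 120 N, or if a joint passes its speed limit or range.

## Working session

There is one attempt and no reset: what is moved stays moved. The work goes in short steps, Python scripts to look and compute and a tool call to move; the robot and the scene stay as the last step left them, time stands still between calls to the robot, and variables do not carry over. Pictures are saved under pics/ and viewed, at most 10 in all, crops included, and the job is handed in when it is done.

Besides the shell and the picture viewer there is one more tool, called by a JSON object that holds its "api" and its "payload". arm_command: Moves the arm, as the interface text tells. Its arguments: {"type":"object","properties":{"steps":{"type":"array","items":{"type":"object","properties":{"rot":{"type":"array","items":{"type":"number"}},"slide":{"type":"array","items":{"type":"number"}},"grip":{"type":"number"}}}},"newtons":{"type":"number"}},"required":["steps"]}

```bash
mkdir -p pics
cat > h.py <<'E'
import numpy as np, cv2
from bench import sensors, eyes, order
def ray(p,uv):
    K=np.array(p["intrinsics"]);T=np.array(p["pose"])
    d=T[:3,:3]@np.linalg.inv(K)@np.array([uv[0],uv[1],1.]);return T[:3,3],d
def atz(p,uv,z):
    o,d=ray(p,uv);return (o+d*(z-o[2])/d[2]).round(4)
def proj(p,X):
    K=np.array(p["intrinsics"]);T=np.array(p["pose"])
    c=T[:3,:3].T@(np.array(X)-T[:3,3]);q=K@c;return (q[:2]/q[2]).round(1)
def tri(p1,u1,p2,u2):
    A=np.zeros((3,3));b=np.zeros(3)
    for p,u in((p1,u1),(p2,u2)):
        o,d=ray(p,u);d=d/np.linalg.norm(d);M=np.eye(3)-np.outer(d,d);A+=M;b+=M@o
    return np.linalg.solve(A,b).round(4)
E
python3 - <<'E'
from h import *
for n in("side","top"):
    p=eyes.camera(n);cv2.imwrite(f"pics/{n}0.png",p["pixels"][:,:,::-1])
    print(n,np.array(p["intrinsics"])[0,0],np.array(p["pose"]).round(3).tolist())
    for t in("red_head","station","stem_top","green_button","multimeter"):
        print(t,[(np.round(d["bbox"]).tolist(),round(d["conf"],2)) for d in eyes.look_for(t,p)[:4]])
s=sensors.read_state();print(s)
E
```

```text
side 477.9135622360345 [[0.932, -0.241, 0.271, 0.247], [-0.362, -0.595, 0.718, -0.649], [-0.011, -0.767, -0.642, 0.735], [0.0, 0.0, 0.0, 1.0]]
red_head [([192.0, 207.0, 213.0, 235.0], 0.84), ([224.0, 192.0, 238.0, 210.0], 0.69), ([311.0, 308.0, 319.0, 321.0], 0.61)]
station [([274.0, 270.0, 346.0, 360.0], 0.88)]
stem_top [([309.0, 306.0, 320.0, 324.0], 0.64)]
green_button [([298.0, 277.0, 305.0, 286.0], 0.56)]
multimeter [([377.0, 286.0, 458.0, 336.0], 0.82)]
top 400.0800119733841 [[-0.027, -0.983, 0.179, 0.378], [-0.999, 0.022, -0.027, 0.102], [0.023, -0.18, -0.983, 1.044], [0.0, 0.0, 0.0, 1.0]]
red_head [([227.0, 276.0, 249.0, 298.0], 0.67), ([208.0, 245.0, 225.0, 259.0], 0.46), ([383.0, 234.0, 387.0, 242.0], 0.41)]
station [([326.0, 219.0, 405.0, 259.0], 0.57)]
stem_top []
green_button [([349.0, 230.0, 358.0, 238.0], 0.49)]
multimeter [([359.0, 137.0, 406.0, 195.0], 0.74), ([210.0, 245.0, 225.0, 261.0], 0.52)]
{'time': 0.6, 'joint_positions': array([-1.18262156,  0.33219949, -0.06469945,  1.46011763,  0.02161043,
        1.34989223, -0.08847546]), 'joint_vel': array([-6.93575009e-05, -5.81790786e-04, -1.99835073e-03, -4.27228149e-04,
        3.82061685e-04, -1.69422407e-03,  6.02863477e-04]), 'joint_torque': array([ 4.64891455e-04, -6.22771811e+01,  2.51697691e-02, -3.89978099e+01,
       -6.10474334e-02,  3.19307169e-02,  6.49909771e-05]), 'ee_pos': array([0.24956848, 0.57302827, 0.22256742]), 'eef_rot': array([2.03931773e-01, 9.78985102e-01, 3.90042422e-05, 3.95318785e-06]), 'ft_force': array([ 0.13345082,  0.09160317, -0.13611364]), 'torque': array([ 0.00035177,  0.0035876 , -0.06170473]), 'grip_force': 0.0, 'width': 0.08698773301323627}
```

View pics/side0.png

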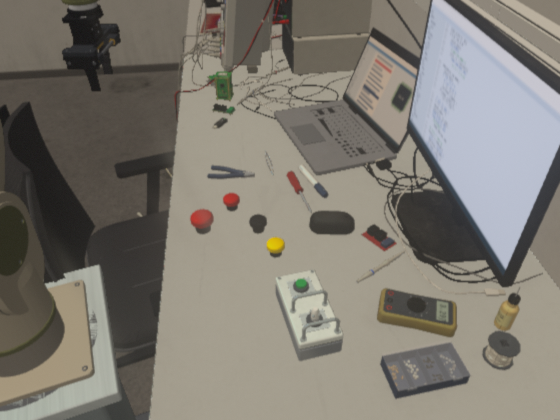

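View pics/top0.png

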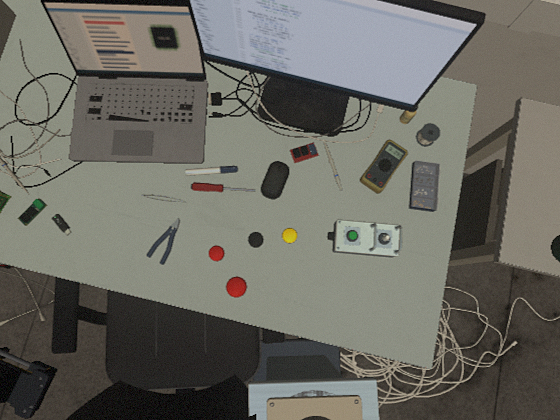

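The side view shows the small red head at about (231,200) and the larger look-alike at (202,218). The top view has them at (216,253) and (236,287). The station stem is at about (315,314) in side and (385,238) in top. The green button is at (301,284) in side and (353,236) in top.

Run:
```python
from h import *
S=eyes.camera("side");T=eyes.camera("top")
def blob(p,box,hue):
    x0,y0,x1,y1=box;h=cv2.cvtColor(p["pixels"][y0:y1,x0:x1],cv2.COLOR_RGB2HSV).astype(int)
    H,s,v=h[...,0],h[...,1],h[...,2]
    m={'r':((H<10)|(H>170))&(s>120)&(v>60),'g':(H>45)&(H<85)&(s>110)&(v>40)}[hue]
    n,l,st,c=cv2.connectedComponentsWithStats(m.astype('uint8'));i=1+st[1:,4].argmax()
    print(st[i]); return c[i]+[x0,y0]
for nm,bs,bt,h in(("small",(220,185,245,213),(203,240,228,262),'r'),("big",(186,203,218,238),(223,272,252,302),'r'),("green",(290,272,313,294),(340,225,366,247),'g')):
    a,b=blob(S,bs,h),blob(T,bt,h);print(nm,a,b,tri(S,a,T,b),atz(S,a,.027),atz(T,b,.027))
for p,n in((S,"side"),(T,"top")):
    c=(262,260,362,360) if n=="side" else (315,205,415,275)
    im=p["pixels"][c[1]:c[3],c[0]:c[2],::-1];cv2.imwrite(f"pics/{n}c.png",cv2.resize(im,None,fx=5.8,fy=5.8,interpolation=cv2.INTER_CUBIC))
```

```text
[  3   8  16  14 164]
[  6   6  15  15 182]
small [230.65853659 199.17682927] [216.03296703 252.8956044 ] [0.4697 0.2337 0.0265] [0.469  0.2331 0.027 ] [0.4702 0.2335 0.027 ]
[  5   7  21  18 268]
[  3   5  21  20 322]
big [200.00373134 217.61940299] [235.96583851 286.55279503] [0.3833 0.1834 0.0357] [0.3833 0.194  0.027 ] [0.3849 0.1838 0.027 ]
[ 6  8 10  7 60]
[ 9  6  8  9 56]
green [300.5 283. ] [352.5 235. ] [ 0.502  -0.1074  0.0677] [ 0.5172 -0.0743  0.027 ] [ 0.5076 -0.1163  0.027 ]
```

View pics/sidec.png

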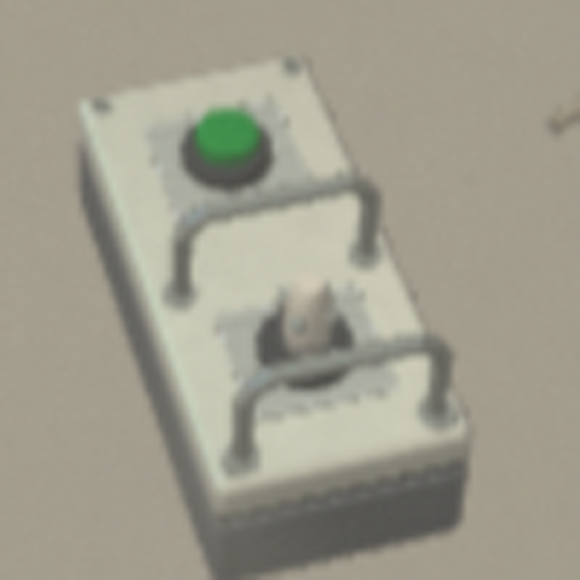

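View pics/topc.png

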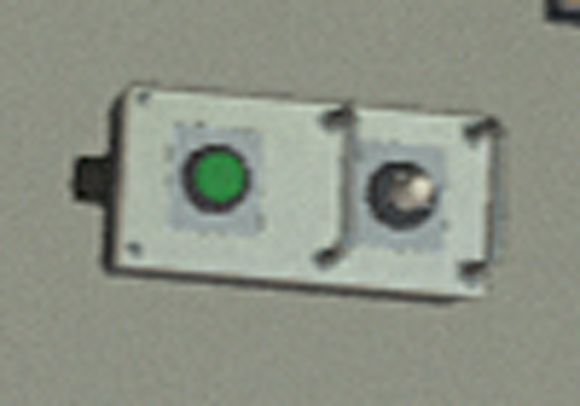

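The crops show the stem tip at about (312,285)/5.8 in side and (422,190)/5.8 in top. The bars run across the short direction of the station.

Run:
```python
from h import *
from scipy.optimize import least_squares
S=eyes.camera("side");T=eyes.camera("top")
s=lambda a,b:np.array([a/5.8+262-.4,b/5.8+260-.4]);t=lambda a,b:np.array([a/5.8+315-.4,b/5.8+205-.4])
print("stem",tri(S,s(312,285),T,t(420,190)),atz(S,s(312,285),.086),atz(T,t(420,190),.086))
# local pts (station frame)
obs=[(S,s(312,285),(0,-.04,.086)),(T,t(420,190),(0,-.04,.086)),(S,s(228,172),(0,.04,.061)),(S,s(305,345),(0,-.04,.061)),(T,t(403,195),(0,-.04,.061)),(T,t(216,179),(0,.04,.063)),
(S,s(80,102),(-.04,.08,.054)),(S,s(302,60),(.04,.08,.054)),(S,s(468,425),(.04,-.08,.054)),(S,s(218,495),(-.04,-.08,.054)),
(T,t(130,85),(.04,.08,.054)),(T,t(492,115),(.04,-.08,.054)),(T,t(485,297),(-.04,-.08,.054)),(T,t(108,266),(-.04,.08,.054))]
def f(x):
    c,q=np.cos(x[2]),np.sin(x[2])
    return np.concatenate([proj(p,(x[0]+c*l[0]-q*l[1],x[1]+q*l[0]+c*l[1],l[2]))-u for p,u,l in obs])
r=least_squares(f,[.5,-.14,0],diff_step=1e-2,loss='soft_l1');x=r.x
print(x,np.degrees(x[2]),f(x).reshape(-1,2).round(1).tolist())
print("stem xy",x[0]+.04*np.sin(x[2]),x[1]-.04*np.cos(x[2]))
from scipy.spatial.transform import Rotation as R
q=sensors.read_state()["eef_rot"];print(R.from_quat(q).as_matrix().round(3))
```

```text
stem [ 0.4929 -0.1869  0.0884] [ 0.4948 -0.1853  0.086 ] [ 0.4923 -0.1874  0.086 ]
[ 0.49371766 -0.14742798  0.        ] 0.0 [[-0.1, 1.2], [-0.0, -0.6], [-4.4, -2.7], [0.5, 0.0], [0.0, -0.1], [0.5, 3.2], [-6.6, 3.0], [-6.5, -1.1], [3.4, -0.7], [3.6, 2.1], [-2.2, 4.4], [-1.6, -2.1], [2.2, -1.8], [3.2, 5.1]]
stem xy 0.49371766325011135 -0.1874279809889664
[[-0.917  0.399  0.   ]
 [ 0.399  0.917  0.   ]
 [ 0.     0.    -1.   ]]
```

Stem is at about (0.4935, -0.187) and the station yaw is about -6°, from the stem-to-green line. The small red head is at (0.470, 0.2335). Moving above it with the fingers closing along the station's x.

{"api": "arm_command", "payload": {"steps": [{"slide": [0.0275,-0.0425,-0.01],"rot": [0,0,-9],"grip": 1},{"slide": [0.0275,-0.0425,-0.01],"rot": [0,0,-9],"grip": 1},{"slide": [0.0275,-0.0425,-0.01],"rot": [0,0,-9],"grip": 1},{"slide": [0.0275,-0.0425,-0.01],"rot": [0,0,-9],"grip": 1},{"slide": [0.0275,-0.0425,-0.01],"rot": [0,0,-9],"grip": 1},{"slide": [0.0275,-0.0425,-0.01],"rot": [0,0,-9],"grip": 1},{"slide": [0.0275,-0.0425,-0.01],"rot": [0,0,-9],"grip": 1},{"slide": [0.0275,-0.0425,-0.01],"rot": [0,0,-9],"grip": 1}], "newtons": 60}}

```text
time: 1.8
ee_pos: [0.4704, 0.2317, 0.1426]
eef_rot: [0.742, 0.67, 0.0, 0.0]
ft_force: [0.6, -0.4, -1.3]
width: 0.0868
grip_force: 0.0
```

{"api": "arm_command", "payload": {"steps": [{"slide": [0,0.002,-0.03],"grip": 1},{"slide": [0,0,-0.04],"grip": 1},{"slide": [0,0,-0.035],"grip": 1},{"slide": [0,0,-0.02],"grip": 1},{"slide": [0,0,-0.0115],"grip": 1},{"grip": 1},{"grip": 0},{"grip": 0}]}}

```text
schema error: expected keys rot, slide, grip
```

{"api": "arm_command", "payload": {"steps": [{"grip": 0},{"grip": 0},{"grip": 0},{"grip": 0},{"slide": [0,0,0.02],"grip": 0},{"slide": [0,0,0.04],"grip": 0},{"slide": [0,0,0.05],"grip": 0},{"slide": [0,0,0.05],"grip": 0}]}}

```text
schema error: expected keys rot, slide, grip
```

Run:
```python
from h import *
S=eyes.camera("side");T=eyes.camera("top")
p=sensors.read_state();e=p["ee_pos"];print(e,p["width"],p["grip_force"])
g=e+[0,0,.019]
ims=[]
for c in(S,T):
    u=proj(c,g);print(u);x,y=np.clip(u.astype(int),60,None)
    ims.append(cv2.resize(c["pixels"][y-40:y+40,x-40:x+40,::-1],(390,390),interpolation=cv2.INTER_CUBIC))
cv2.imwrite("pics/grasp.png",np.hstack(ims))
```

```text
[0.47209877 0.2270662  0.14192775] 0.08742642814947607 0.0
[228.6 152.8]
[211.1 246.6]
```

View pics/grasp.png

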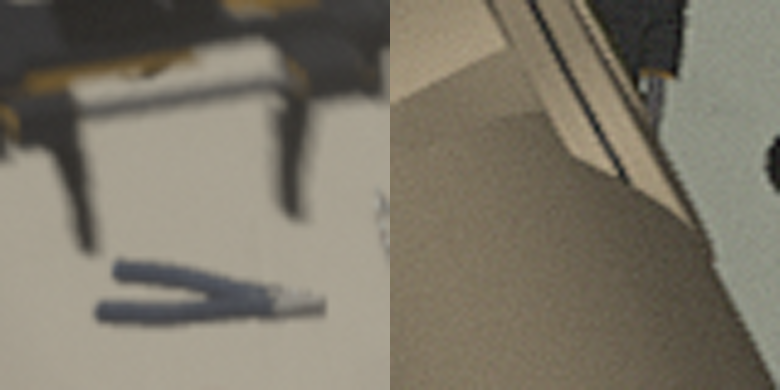

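The picture shows only the open, empty gripper over the cutters; those moves were refused because every row needs all three keys. Re-reading the settled pose before I descend.

Run:
```python
from h import *
for i in range(3):
    eyes.camera("side");s=sensors.read_state();print(s["ee_pos"],s["eef_rot"],abs(s["joint_vel"]).max())
```

```text
[0.47072538 0.23025627 0.14231255] [ 7.42260450e-01  6.70111339e-01 -3.12604743e-04  3.46253318e-04] 0.06117929459808156
[0.46983906 0.23237198 0.14255525] [ 7.40864810e-01  6.71654175e-01 -2.53498725e-05 -3.59012468e-05] 0.03736949206273321
[0.46934736 0.23358069 0.14269806] [ 7.40045451e-01  6.72556818e-01  1.48847737e-04 -1.83548838e-04] 0.018439071463563272
```

{"api": "arm_command", "payload": {"steps": [{"slide": [0,0,-0.03],"rot": [0,0,0],"grip": 1},{"slide": [0,0,-0.04],"rot": [0,0,0],"grip": 1},{"slide": [0,0,-0.035],"rot": [0,0,0],"grip": 1},{"slide": [0,0,-0.02],"rot": [0,0,0],"grip": 1},{"slide": [0,0,-0.0115],"rot": [0,0,0],"grip": 1},{"slide": [0,0,0],"rot": [0,0,0],"grip": 1},{"slide": [0,0,0],"rot": [0,0,0],"grip": 1},{"slide": [0,0,0],"rot": [0,0,0],"grip": 0}]}}

```text
time: 3.05
ee_pos: [0.4701, 0.2335, 0.0069]
eef_rot: [0.74, 0.672, 0.001, 0.0]
ft_force: [-0.1, -0.6, 0.0]
width: 0.0829
grip_force: 0.0
```

{"api": "arm_command", "payload": {"steps": [{"slide": [0,0,0],"rot": [0,0,0],"grip": 0},{"slide": [0,0,0],"rot": [0,0,0],"grip": 0},{"slide": [0,0,0],"rot": [0,0,0],"grip": 0},{"slide": [0,0,0],"rot": [0,0,0],"grip": 0},{"slide": [0,0,0],"rot": [0,0,0],"grip": 0},{"slide": [0,0,0],"rot": [0,0,0],"grip": 0},{"slide": [0,0,0],"rot": [0,0,0],"grip": 0},{"slide": [0,0,0],"rot": [0,0,0],"grip": 0}]}}

```text
time: 4.05
ee_pos: [0.4696, 0.233, 0.0061]
eef_rot: [0.74, 0.672, -0.0, 0.0]
ft_force: [-0.4, 0.6, 0.0]
width: 0.0376
grip_force: 60.0
```

Gripped. Lifting to about 0.18, then starting toward the station, to (0.4935, -0.187).

{"api": "arm_command", "payload": {"steps": [{"slide": [0,0,0.015],"rot": [0,0,0],"grip": 0},{"slide": [0,0,0.035],"rot": [0,0,0],"grip": 0},{"slide": [0,0,0.05],"rot": [0,0,0],"grip": 0},{"slide": [0,0,0.05],"rot": [0,0,0],"grip": 0},{"slide": [0,-0.02,0.02],"rot": [0,0,0],"grip": 0},{"slide": [0,-0.04,0],"rot": [0,0,0],"grip": 0},{"slide": [0,-0.04,0],"rot": [0,0,0],"grip": 0},{"slide": [0,-0.04,0],"rot": [0,0,0],"grip": 0}]}}

```text
time: 5.05
ee_pos: [0.4695, 0.0916, 0.1772]
eef_rot: [0.741, 0.672, 0.001, 0.0]
ft_force: [0.3, 0.5, -1.0]
width: 0.0378
grip_force: 60.0
```

{"api": "arm_command", "payload": {"steps": [{"slide": [0.004,-0.045,0],"rot": [0,0,0],"grip": 0},{"slide": [0.004,-0.045,0],"rot": [0,0,0],"grip": 0},{"slide": [0.004,-0.045,0],"rot": [0,0,0],"grip": 0},{"slide": [0.004,-0.045,0],"rot": [0,0,0],"grip": 0},{"slide": [0.004,-0.04,0],"rot": [0,0,0],"grip": 0},{"slide": [0.004,-0.03,0],"rot": [0,0,0],"grip": 0},{"slide": [0,-0.02,0],"rot": [0,0,0],"grip": 0},{"slide": [0,-0.01,0],"rot": [0,0,0],"grip": 0}]}}

```text
time: 6.05
ee_pos: [0.4934, -0.1881, 0.1768]
eef_rot: [0.741, 0.672, 0.0, 0.0]
ft_force: [-0.4, 1.6, -0.9]
width: 0.038
grip_force: 60.0
```

Run:
```python
from h import *
for i in range(6): S=eyes.camera("side")
T=eyes.camera("top")
p=sensors.read_state();e=p["ee_pos"];print(e,p["eef_rot"],p["width"],p["grip_force"])
ims=[]
for c,n in((S,"red_head"),(T,"red_head")):
    print([(np.round(d["bbox"],1).tolist(),round(d["conf"],2)) for d in eyes.look_for(n,c)[:4]])
    u=proj(c,e);print(u);x,y=u.astype(int)
    ims.append(cv2.resize(c["pixels"][y-45:y+55,x-50:x+50,::-1],(400,400),interpolation=cv2.INTER_CUBIC))
cv2.imwrite("pics/above.png",np.hstack(ims))
```

```text
[ 0.49376955 -0.18598435  0.17614668] [ 7.39962921e-01  6.72647615e-01  2.28327456e-04 -1.00642443e-04] 0.03775971741436744 59.99989704665495
[([310.8, 253.0, 332.8, 281.7], 0.79), ([377.5, 287.1, 459.6, 336.7], 0.48)]
[317.5 272.9]
[([227.2, 277.1, 248.7, 298.9], 0.9), ([381.4, 234.1, 389.3, 245.6], 0.67), ([391.3, 219.2, 405.2, 235.7], 0.66)]
[398.2 231.6]
```

View pics/above.png

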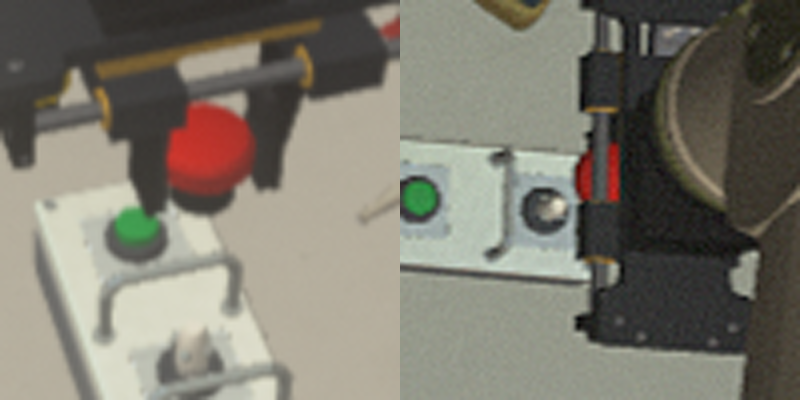

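The head is held upright, skirt down, just above the stem; the stem tip is clear in both views. I'll overlay the predicted outlines to check the head and stem positions.

```bash
cat > ov.py <<'E'
from h import *
def ov(head,stem,fn,dz=0):
    S=eyes.camera("side");T=eyes.camera("top");ims=[];k=7
    a=np.linspace(0,2*np.pi,60)
    for c,w,h in((S,56,80),(T,56,80)):
        x,y=proj(c,[stem[0],stem[1],.12]).astype(int);x0,y0=x-w//2,y-h//2
        im=cv2.resize(c["pixels"][y0:y0+h,x0:x0+w,::-1],None,fx=k,fy=k,interpolation=cv2.INTER_CUBIC)
        for ctr,r,z,col in[(head,.02,.02,(255,255,0)),(head,.02,.029,(255,255,0)),(head,.013,0,(255,255,0)),(stem,.004,.088,(255,0,255)),(stem,.015,.063,(255,0,255))]:
            bz=head[2] if ctr is head else 0
            P=[(proj(c,[ctr[0]+r*np.cos(t),ctr[1]+r*np.sin(t),bz+z])-[x0,y0]+.5)*k for t in a]
            cv2.polylines(im,[np.int32(P)],True,col,1)
        ims.append(im)
    cv2.imwrite(fn,np.hstack(ims))
E
python3 - <<'E'
from ov import *
e=sensors.read_state()["ee_pos"];print(e)
ov(e-[0,0,.006],np.array([.4935,-.187,0]),"pics/ov1.png")
E
```

```text
[ 0.49370261 -0.18631123  0.17611284]
```

View pics/ov1.png

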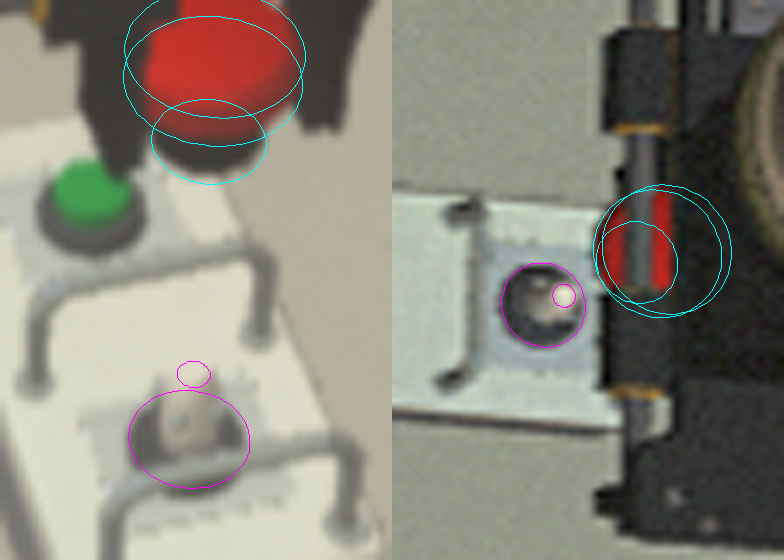

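The overlay fits within about one pixel: the head outline at (210,75) and the stem tip at (190,372) both sit where predicted. Going down to just above the stem tip.

{"api": "arm_command", "payload": {"steps": [{"slide": [-0.0007,-0.0006,-0.02],"rot": [0,0,0],"grip": 0},{"slide": [0,0,-0.025],"rot": [0,0,0],"grip": 0},{"slide": [0,0,-0.02],"rot": [0,0,0],"grip": 0},{"slide": [0,0,-0.01],"rot": [0,0,0],"grip": 0},{"slide": [0,0,0],"rot": [0,0,0],"grip": 0},{"slide": [0,0,0],"rot": [0,0,0],"grip": 0},{"slide": [0,0,0],"rot": [0,0,0],"grip": 0},{"slide": [0,0,0],"rot": [0,0,0],"grip": 0}]}}

```text
time: 7.6
ee_pos: [0.4932, -0.1876, 0.1015]
eef_rot: [0.74, 0.672, 0.0, 0.0]
ft_force: [-0.5, -0.5, -0.8]
width: 0.038
grip_force: 60.0
```

Run:
```python
from ov import *
s=sensors.read_state();e=s["ee_pos"];print(e,s["ft_force"],s["width"])
ov(e-[0,0,.006],np.array([.493,-.187,0]),"pics/ov2.png")
```

```text
[ 0.4931542  -0.1875914   0.10150017] [-0.50437779 -0.5296108  -0.77453807] 0.03804914744121536
```

View pics/ov2.png

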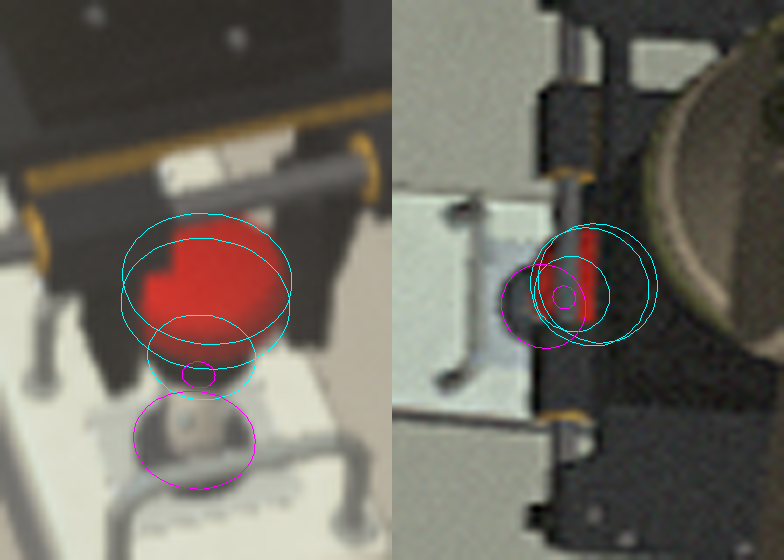

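The head sits centred over the stem within about 1 mm: skirt at (203,365), stem at (194,430) in the side crop. Lowering onto the beads.

{"api": "arm_command", "payload": {"steps": [{"slide": [-0.0005,0.0004,-0.005],"rot": [0,0,0],"grip": 0},{"slide": [0,0,-0.005],"rot": [0,0,0],"grip": 0},{"slide": [0,0,-0.004],"rot": [0,0,0],"grip": 0},{"slide": [0,0,-0.003],"rot": [0,0,0],"grip": 0},{"slide": [0,0,0],"rot": [0,0,0],"grip": 0},{"slide": [0,0,0],"rot": [0,0,0],"grip": 0},{"slide": [0,0,0],"rot": [0,0,0],"grip": 0},{"slide": [0,0,0],"rot": [0,0,0],"grip": 0}]}}

```text
time: 8.7
ee_pos: [0.4925, -0.1872, 0.0842]
eef_rot: [0.74, 0.672, 0.0, 0.0]
ft_force: [0.6, -1.2, 0.1]
width: 0.0375
grip_force: 60.0
```

{"api": "arm_command", "payload": {"steps": [{"slide": [0,0,-0.001],"rot": [0,0,0],"grip": 0},{"slide": [0,0,-0.001],"rot": [0,0,0],"grip": 0},{"slide": [0,0,-0.001],"rot": [0,0,0],"grip": 0},{"slide": [0,0,-0.001],"rot": [0,0,0],"grip": 0},{"slide": [0,0,-0.001],"rot": [0,0,0],"grip": 0},{"slide": [0,0,-0.001],"rot": [0,0,0],"grip": 0},{"slide": [0,0,0],"rot": [0,0,0],"grip": 0},{"slide": [0,0,0],"rot": [0,0,0],"grip": 0}]}}

```text
time: 9.7
ee_pos: [0.4926, -0.1872, 0.0782]
eef_rot: [0.74, 0.672, 0.0, 0.0]
ft_force: [0.1, 0.1, 4.8]
width: 0.0377
grip_force: 60.0
```

{"api": "arm_command", "payload": {"steps": [{"slide": [0,0,-0.001],"rot": [0,0,0],"grip": 0},{"slide": [0,0,0],"rot": [0,0,0],"grip": 0},{"slide": [0,0,-0.001],"rot": [0,0,0],"grip": 0},{"slide": [0,0,0],"rot": [0,0,0],"grip": 0},{"slide": [0,0,-0.001],"rot": [0,0,0],"grip": 0},{"slide": [0,0,0],"rot": [0,0,0],"grip": 0},{"slide": [0,0,0],"rot": [0,0,0],"grip": 0},{"slide": [0,0,0],"rot": [0,0,0],"grip": 0}]}}

```text
time: 10.7
ee_pos: [0.4932, -0.1876, 0.0756]
eef_rot: [0.74, 0.672, 0.0, 0.001]
ft_force: [2.4, -2.5, 5.6]
width: 0.0377
grip_force: 60.0
```

{"api": "arm_command", "payload": {"steps": [{"slide": [0,0,-0.001],"rot": [0,0,0],"grip": 0},{"slide": [0,0,0],"rot": [0,0,0],"grip": 0},{"slide": [0,0,0],"rot": [0,0,0],"grip": 0},{"slide": [0,0,0],"rot": [0,0,0],"grip": 0},{"slide": [0,0,0],"rot": [0,0,0],"grip": 0},{"slide": [0,0,0],"rot": [0,0,0],"grip": 0},{"slide": [0,0,0],"rot": [0,0,0],"grip": 0},{"slide": [0,0,0],"rot": [0,0,0],"grip": 0}]}}

```text
time: 11.7
ee_pos: [0.4925, -0.1872, 0.0742]
eef_rot: [0.74, 0.672, 0.0, 0.0]
ft_force: [3.0, -1.9, 3.2]
width: 0.0377
grip_force: 60.0
```

The force dropped from 5.6 to 3.2 N with the head at 68 mm, which fits a click with the stem about 2 mm down. I'll keep pressing to the stop.

{"api": "arm_command", "payload": {"steps": [{"slide": [0,0,-0.001],"rot": [0,0,0],"grip": 0},{"slide": [0,0,-0.001],"rot": [0,0,0],"grip": 0},{"slide": [0,0,-0.001],"rot": [0,0,0],"grip": 0},{"slide": [0,0,-0.001],"rot": [0,0,0],"grip": 0},{"slide": [0,0,0],"rot": [0,0,0],"grip": 0},{"slide": [0,0,0],"rot": [0,0,0],"grip": 0},{"slide": [0,0,0],"rot": [0,0,0],"grip": 0},{"slide": [0,0,0],"rot": [0,0,0],"grip": 0}]}}

```text
time: 12.7
ee_pos: [0.4925, -0.1872, 0.0702]
eef_rot: [0.74, 0.672, 0.0, 0.0]
ft_force: [2.9, -1.7, 5.4]
width: 0.038
grip_force: 60.0
```

{"api": "arm_command", "payload": {"steps": [{"slide": [0,0,-0.001],"rot": [0,0,0],"grip": 0},{"slide": [0,0,0],"rot": [0,0,0],"grip": 0},{"slide": [0,0,0],"rot": [0,0,0],"grip": 0},{"slide": [0,0,0],"rot": [0,0,0],"grip": 0},{"slide": [0,0,0],"rot": [0,0,0],"grip": 0},{"slide": [0,0,0],"rot": [0,0,0],"grip": 0},{"slide": [0,0,0],"rot": [0,0,0],"grip": 0},{"slide": [0,0,0],"rot": [0,0,0],"grip": 0}]}}

```text
time: 13.7
ee_pos: [0.4926, -0.1872, 0.0698]
eef_rot: [0.74, 0.672, 0.0, 0.0]
ft_force: [0.8, -1.9, 12.5]
width: 0.0381
grip_force: 60.0
```

Bottomed at TCP 0.070, where the head's seat with the stem fully down should be. I'll add a little more push, then check.

{"api": "arm_command", "payload": {"steps": [{"slide": [0,0,-0.001],"rot": [0,0,0],"grip": 0},{"slide": [0,0,0],"rot": [0,0,0],"grip": 0},{"slide": [0,0,0],"rot": [0,0,0],"grip": 0},{"slide": [0,0,0],"rot": [0,0,0],"grip": 0},{"slide": [0,0,0],"rot": [0,0,0],"grip": 0},{"slide": [0,0,0],"rot": [0,0,0],"grip": 0},{"slide": [0,0,0],"rot": [0,0,0],"grip": 0},{"slide": [0,0,0],"rot": [0,0,0],"grip": 0}]}}

```text
time: 14.7
ee_pos: [0.4927, -0.1873, 0.0695]
eef_rot: [0.741, 0.672, 0.001, -0.0]
ft_force: [-2.4, -0.2, 23.6]
width: 0.0384
grip_force: 60.0
```

Run:
```python
from ov import *
s=sensors.read_state();e=s["ee_pos"];print(e,s["ft_force"],s["width"])
ov(np.array([e[0],e[1],.064]),np.array([.4926,-.1872,0]),"pics/ov3.png")
```

```text
[ 0.49272995 -0.18727419  0.06947512] [-2.41469832 -0.1507969  23.60037592] 0.03838055547344442
```

View pics/ov3.png

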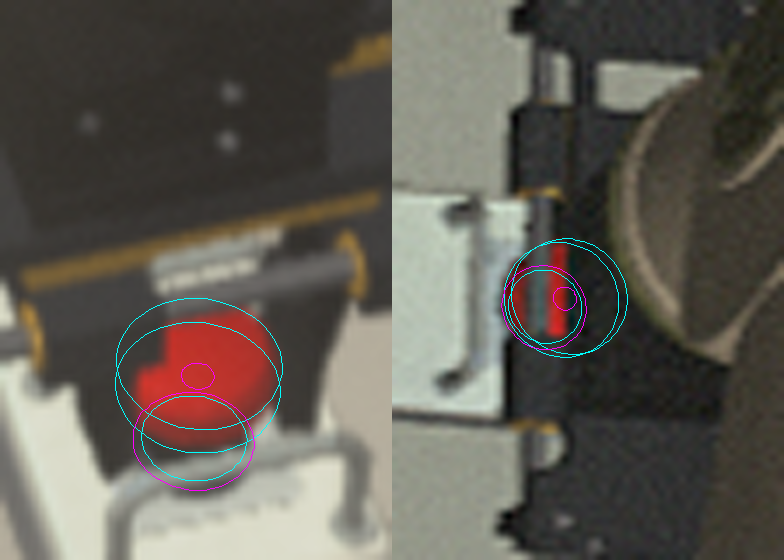

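The head sits at the predicted fully-down seat: its red bottom edge is at about (200,447) against a predicted 452, within one pixel. It's held there with about 24 N. Handing in.

```bash
python3 -c "
from bench import order
print(order.close_job())"
```

```text
the job is handed in; nothing more can be done
None
```

The red head is on the stop stem: the push force dropped as at a click and the height fits. The arm is still holding the button fully down with about 24 N, and the job is handed in.

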